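# Close and lock the centrifuge

## Task

Close the centrifuge: tip its raised lid forward to about half open (45 degrees), where it stays up by itself, and let go of it; then take it anew and lower it gently, without letting it drop, until it is fully home. Only then turn the lock knob clockwise until its bar points straight across at the lid, in line with the two marks beside it. Leave the jar, the bottle and the tube rack where they stand.

Things in the scene. Friction and masses are not known exactly. Their poses are not given: they have to be found in the camera images.
- centrifuge: White bench centrifuge, fixed to the bench, 300 deep (x) x 340 wide (y) x 140 high; origin at the centre of its underside, +x to its back, +y to its left seen from the robot, z up. A round bowl 156 wide, open at the top, lies under the lid. The lid's hinge line is parallel to y at (75, 40, 146) mm; the lock knob's axis stands at (-30, -120) mm on the 140 mm high deck, to the right of the lid.
- lid (a joint): Lid angle in rad: 0 fully home on its stops (lid level), grows as it opens, stop at 1.8. It starts raised at 1.45 to 1.75. The hinge is stiff: let go above about 0.6 rad the lid stays where it is; let go lower down it falls shut. Moving it takes about 2 to 5 N at the free edge.
- lid_hinge (a point): Middle of the lid's hinge line; its axes turn with the lid: -x runs from the hinge to the free edge, y along the hinge, z out of the lid's outer face (up when closed). The lid is a flat plate, 185 from hinge to free edge, 200 wide, 8 thick (this point at mid thickness), a clear pane in a grey frame.
- lid_handle (a point): Grip point of the handle: a grey blade on the outer face at the middle of the free edge, 60 long (y), 10 thick, 44 high, leaning 25 degrees from the outward normal towards the free edge (upright with the lid open 25 degrees, leaning 25 degrees to the robot when closed). The point is on its mid plane, 34 up the blade, 10 below its top edge; in the lid's axes at (-191, 0, 33) from the hinge.
- lid_edge_left (a point): Point on the free edge of the lid plate, 70 left (+y) of the lid's middle, clear of the handle: the 8 thick edge can be pinched here while the lid is raised. Axes as the lid's.
- lid_edge_right (a point): The same, 70 right (-y) of the lid's middle.
- lock (a joint): Angle of the lock knob in rad, grows clockwise seen from above, 0 to 2.6 with no click or stop between; 0 = bar along the centrifuge's x (front to back), 1.571 = bar along its y, pointing across at the lid, in line with the two black marks on the deck. It starts at 0.1 to 0.7.
- lock_grip (a point): Point on the lock knob's axis at the height to grip its bar; 177 above the bench, 7 below the top of the bar. The bar is 42 long, 14 thick and 32 high, on a disc of 44 diameter, black, on a flat grey base 68 wide; axes turn with the bar (x along the bar).
- jar: Capped jar standing on the bench, 60 diameter, 85 high; origin at the centre of its underside. Leave alone.
- bottle: Bottle standing on the bench, 68 diameter, 170 high; origin at the centre of its underside. Leave alone.
- tube_rack: White rack of capped tubes, 160 (x) x 70 (y), 100 high over the caps; origin at the centre of its underside. Leave alone.

How it is judged:
On the way, in this order (a step that is already met when the one before it is completed fails the run):
1. the lid stands by itself about half open (35 to 63 degrees), still and untouched (value of joint lid between 0.61 and 1.1 rad and velocity of joint lid between -0.05 and 0.05 rad/s and contact force between centrifuge and the fingers below 0.1 N), for 0.3 s.
2. the lid is fully home on its stops (value of joint lid below 0.025 rad), for 0.2 s.
At the end, for the whole second after the job is handed in: The lid is fully home (within 0.025 rad of closed), the lock knob's bar points across at the lid (1.571 rad within 0.14 rad, 8 degrees) and is still, and the centrifuge is let go of (value of joint lid below 0.025 rad and value of joint lock between 1.431 and 1.711 rad and velocity of joint lock below 0.05 rad/s and contact force between centrifuge and the fingers below 0.1 N); the robot touches nothing.
It fails at once if the lid comes down on its stops hard (faster than 0.8 rad/s in the last 0.2 rad) (value of joint lid below 0.2 rad and velocity of joint lid below -0.8 rad/s).
It fails at once if the lock knob is turned (past 0.95 rad) while the lid is not closed (value of joint lid above 0.06 rad and value of joint lock above 0.95 rad).
It fails at once if the jar is shifted by more than 25 mm or tipped (distance of jar from where it was at the start of the episode above 0.025 m or angle between jar's own z axis and vertical above 0.25 rad).
It fails at once if the bottle is shifted by more than 25 mm or tipped (distance of bottle from where it was at the start of the episode above 0.025 m or angle between bottle's own z axis and vertical above 0.25 rad).
It fails at once if the tube rack is shifted by more than 25 mm or tipped (distance of tube_rack from where it was at the start of the episode above 0.025 m or angle between tube_rack's own z axis and vertical above 0.25 rad).
It also fails if it takes over 64 s, if anything falls off the work surface, if the arm or the gripper's body presses on something with over 40 N, if the wrist force passes 120 N, or if a joint passes its speed limit or range.

## Robot

A 6-joint arm with a two-finger parallel gripper is mounted at the origin on the work surface. World frame = base frame: x ahead of the robot, y to its left, z up, the work surface at z = 0. Lengths are in m, angles in rad, forces in N, time in s.
With the tool pointing down it reaches from about 0.35 to 0.975 m from the base axis. Payload 4.9 kg.
Tool frame: the origin (TCP) lies midway between the tips of the shut fingers; the grasp point (between the pads) lies 19 mm behind it (manip.pinch_z is the distance from the TCP to the grasp point, in m); z points along the fingers, y is the direction in which the jaws open and shut (so a half turn about z gives the same grasp; the last joint's range is limited). The gripper opens to 85 mm and grips with 20 to 120 N. Pads are 22 mm wide; open, the fingers measure 114 mm over their backs; the gripper's body (76 mm by 85 mm) begins 54 mm behind the grasp point. The pads swing forward as they close: fully open they stand 13 mm farther back than shut.
Start: joints at [-1.382, 0.053, 1.613, -0, 1.476, -0.119], TCP at [0.189, -0.596, 0.231] pointing down, gripper open.
Joint ranges: [-3.01, 3.01], [-1.01, 2.22], [0.06, 2.58], [-1.02, 4.17], [0.09, 2.62], [-3.14, 3.14]. Speed limits (rad/s): [2.57, 2.57, 3.14, 3.14, 3.14, 3.14].

## Interface

Orientations are given as a unit quaternion [w, x, y, z].
In Python, from plant import manip gives the robot as it stands.
- The arm moves only by the tool drive_tool, never from a script. Its argument "commands" is text: rows parted by semicolons, each of 5 numbers parted by spaces: the finger opening in mm, from 0 to 85.4, then the shift along the tool's x, y, z in units of 30 mm (1.0 is 30 mm), then the turn about the tool's z in degrees. A call has exactly 8 rows; each row shifts and turns the commanded pose from where the row before left it, along the tool's axes as they then stand; what a row does not reach is not made up. A row lasts 1/8 s, in which the tool goes at most 62.5 mm and 10.7 degrees, less where a joint would pass 70% of its speed; a pose out of reach is approached as far as the arm can. A call is refused whole if a number of a shift passes 1 or a number of a turn 10.7, either way. A call with a gripper value outside its range is refused whole. The fingers move at their own pace and stop on an object; the grip force is fixed at half the most. Time passes only in rows, so rows that do not move let the fingers close, or fill a call up. It gives the time, the measured TCP pose, the force and the opening at its end, in the units of the state.
- manip.state(): the state, without advancing time (a new reading comes with each control period).
- manip.grab_frame(name): name is "side" or "top"; returns the picture (384x512x3 uint8, red, green, blue); there is no depth.
- manip.camera_params(name): a dict with "fx", "fy", "cx", "cy" (pixels), "distortion" ([k1, k2, p1, p2, k3] as OpenCV has them; the pictures are not rectified), "xyz" and "orientation" of the camera in the world. Camera axes: x right, y down, z forward; pixel columns grow to the right and rows downward; lengths in m; the calibration is good to about 2 mm. A picture is of the moment at which its call begins. camera_params takes no time and is no camera call.
- manip.job_done(): hands the job in, once; it reports no verdict.
The state is a dict: "time": time; "joint_pos": joint angles; "joint_vel": joint speeds; "joint_efforts": joint torques, N m; "tool_pos": TCP position; "tool_rot": TCP orientation; "contact_force": force on the tool from outside, world axes, zero at the start; "ft_torque": the same for the moment, N m; "gripper_width": opening from 0.0 (shut) to 1.0 (fully open).
Only numpy, scipy, OpenCV 4.12 (cv2) and the standard library are available. Lean on these libraries where they do the work, as an engineer would, in place of code of your own. Each camera call takes 0.05 s, during which the arm holds its last target. There are 200 camera calls.

## Working session

There is one attempt and no reset: what is moved stays moved. The work goes in short steps, Python scripts to look and compute and a tool call to move; the robot and the scene stay as the last step left them, time stands still between calls to the robot, and variables do not carry over. Pictures are saved under pics/ and viewed, about 8 in all and at most 12, crops included, and the job is handed in when it is done.

Besides the shell and the picture viewer there is one more tool, called by a JSON object that holds its "api" and its "payload", one argument or row to a line. drive_tool: Moves the arm, as the interface text tells. Its arguments: {"type":"object","properties":{"commands":{"type":"string"}},"required":["commands"]}

```bash
ls; mkdir -p pics; python3 - <<'E'
from plant import manip
import cv2
for n in("side","top"):
    p=manip.camera_params(n);print(n,p)
    cv2.imwrite(f"pics/{n}0.png",manip.grab_frame(n)[:,:,::-1])
print(manip.state(),manip.pinch_z)
E
```

```text
pics
side {'fx': 348.208803706486, 'fy': 348.208803706486, 'cx': 252.78634029863443, 'cy': 195.50861530568932, 'distortion': array([-0.10309252,  0.        ,  0.        ,  0.        ,  0.        ]), 'xyz': array([0.18378146, 0.87799299, 0.64402915]), 'orientation': array([ 0.11367903, -0.19399059,  0.83947864, -0.49469216])}
top {'fx': 435.6363295010121, 'fy': 435.6363295010121, 'cx': 253.33348337405675, 'cy': 192.9177354964175, 'distortion': array([-0.13179738,  0.        ,  0.        ,  0.        ,  0.        ]), 'xyz': array([0.35297364, 0.07544664, 1.41138231]), 'orientation': array([-0.06625199,  0.70998455, -0.69812586,  0.06444298])}
{'time': 0.1, 'joint_pos': array([-1.38196474e+00,  5.33460978e-02,  1.61419855e+00,  2.46120367e-05,
        1.47602468e+00, -1.19005492e-01]), 'joint_vel': array([ 2.16270313e-04, -1.67655312e-03, -2.83815113e-03,  8.32261255e-04,
       -2.74964929e-04, -4.56785527e-05]), 'joint_efforts': array([-3.23036447e-04, -3.94906354e+01, -3.71364462e+01, -1.41345463e-04,
        3.92082991e-03, -7.54295058e-06]), 'tool_pos': array([ 0.18926637, -0.59503674,  0.23012671]), 'tool_rot': array([-9.88160842e-04,  9.88177606e-01,  1.53310277e-01, -2.22566242e-05]), 'contact_force': array([ 0.57634895, -0.38652456,  0.00516693]), 'ft_torque': array([-0.0220602 ,  0.01506336,  0.02024351]), 'gripper_width': 0.9975523368349675} 0.0187
```

View pics/side0.png

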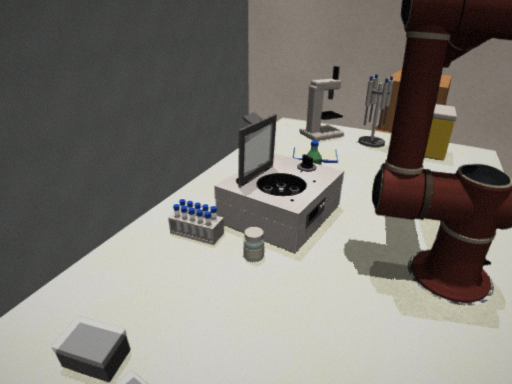

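View pics/top0.png

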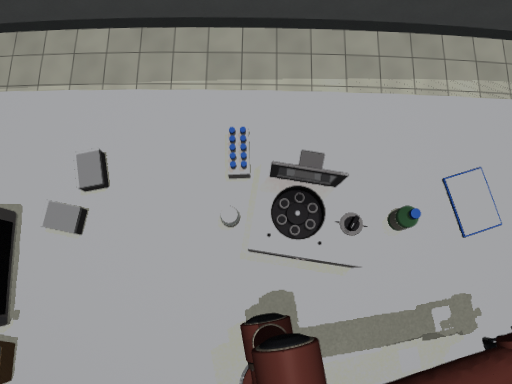

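The side view shows the centrifuge with its lid raised near (257,150). The jar is at (254,243), the rack at (195,222) and the bottle at (314,152). In the top view the bowl is at (298,212), the knob at (352,224), the front edge runs (249,251)–(358,267) and the lid's top edge is near (308,178).

```bash
cat > h.py <<'E'
from plant import manip
import cv2, numpy as np
from scipy.spatial.transform import Rotation as R
def cam(n):
    p=manip.camera_params(n)
    K=np.array([[p['fx'],0,p['cx']],[0,p['fy'],p['cy']],[0,0,1.]])
    q=p['orientation'];return K,np.array(p['distortion']),R.from_quat([q[1],q[2],q[3],q[0]]),np.array(p['xyz'])
def ray(n,px):
    K,d,r,t=cam(n)
    u=cv2.undistortPoints(np.array(px,float).reshape(-1,1,2),K,d).reshape(-1,2)
    return t,r.apply(np.c_[u,np.ones(len(u))])
def plane(n,px,z):
    t,d=ray(n,px);return t+d*((z-t[2])/d[:,2])[:,None]
def proj(n,P):
    K,d,r,t=cam(n)
    c=r.inv().apply(np.array(P,float).reshape(-1,3)-t)
    return cv2.projectPoints(c,np.zeros(3),np.zeros(3),K,d)[0].reshape(-1,2)
E
python3 - <<'E'
import cv2
t=cv2.imread('pics/top0.png')[140:275,225:385]
cv2.imwrite('pics/topc.png',cv2.resize(t,None,fx=4.4,fy=4.4,interpolation=cv2.INTER_CUBIC))
from h import *
print(plane('top',[[249,251],[358,267],[336,222],[366,226],[352,224],[298,212]],.14))
E
```

```text
[[ 0.41922471  0.09042149  0.14      ]
 [ 0.37680794 -0.22748664  0.14      ]
 [ 0.50786816 -0.16436876  0.14      ]
 [ 0.49711446 -0.25384772  0.14      ]
 [ 0.50255077 -0.21199147  0.14      ]
 [ 0.53594179 -0.05195004  0.14      ]]
```

View pics/topc.png

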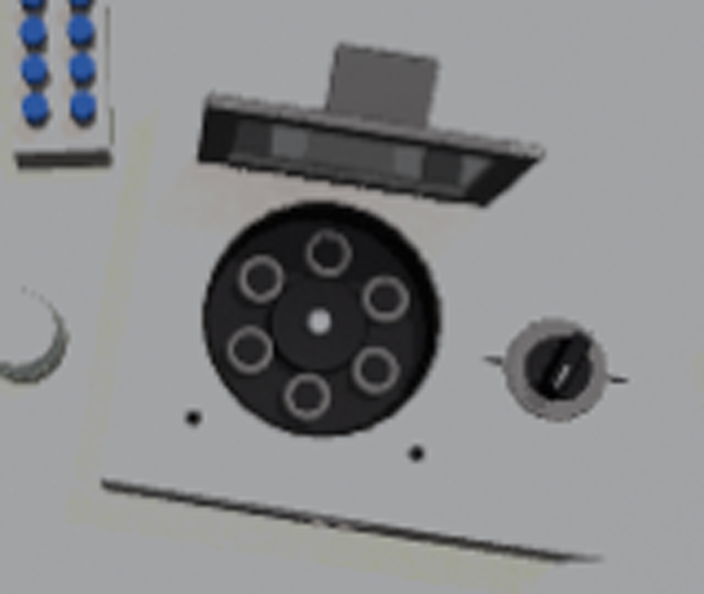

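```bash
cat >> h.py <<'E'
def c2p(u): return np.array(u,float)/4.4+[225,140]
E
python3 - <<'E'
from h import *
P=plane('top',c2p([[556,369],[484,359],[628,380],[103,483],[600,558],[322,318]]),.14)
k=P[0,:2]
for a,b in((2,1),(4,3)):
    v=P[b]-P[a];print('yaw',np.degrees(np.arctan2(-v[0],v[1])),np.linalg.norm(v[:2]))
v1=P[1]-P[2];v2=P[3]-P[4]
yaw=np.mean([np.arctan2(-v[0],v[1]) for v in(v1,v2)])
c,s=np.cos(yaw),np.sin(yaw);Rz=np.array([[c,-s],[s,c]])
o=k-Rz@[-.03,-.12];print('yaw',yaw,'o',o,'knob',k)
for p in P: print('local',Rz.T@(p[:2]-o))
def lid(a,x,y,z): # lid coords -> world
    l=np.array([.075+x*np.cos(a)+z*np.sin(a), .04+y, .146-x*np.sin(a)+z*np.cos(a)])
    return np.r_[o+Rz@l[:2],l[2]]
for a in np.arange(1.4,1.8,.05):
    q=[lid(a,-.185,.1,.004),lid(a,-.185,-.1,.004),lid(a,-.191-.004,.03,.042),lid(a,-.185,.1,-.004)]
    print(round(a,2),((proj('top',q)-[225,140])*4.4).round().tolist(),proj('side',q[:2]).round(1).tolist())
K=P[0].copy();K[2]=.184
bar=plane('top',c2p([[580,335],[552,397]]),.184);v=Rz.T@(bar[0]-bar[1])[:2];print('bar ang',np.arctan2(-v[1],v[0]))
E
```

```text
yaw -7.556647478918666 0.09846118348661587
yaw -7.834705102763628 0.3327515480605297
yaw -0.13431488944284276 o [ 0.54873098 -0.09519454] knob [ 0.50293182 -0.2100964 ]
local [-0.03 -0.12]
local [-0.03046452 -0.07093542]
local [-0.0302256  -0.16939631]
local [-0.14994151  0.16883961]
local [-0.15074893 -0.16391096]
local [-0.0191896   0.04050262]
1.4 [[200.0, 134.0], [540.0, 185.0], [330.0, 86.0], [198.0, 148.0]] [[246.0, 130.9], [281.0, 114.6]]
1.45 [[202.0, 119.0], [543.0, 170.0], [332.0, 70.0], [200.0, 132.0]] [[243.3, 129.9], [278.6, 113.8]]
1.5 [[205.0, 103.0], [545.0, 154.0], [334.0, 54.0], [203.0, 116.0]] [[240.7, 129.1], [276.2, 113.2]]
1.55 [[207.0, 88.0], [546.0, 139.0], [336.0, 38.0], [205.0, 101.0]] [[238.0, 128.5], [273.7, 112.7]]
1.6 [[209.0, 73.0], [548.0, 123.0], [338.0, 24.0], [207.0, 86.0]] [[235.4, 128.0], [271.3, 112.3]]
1.65 [[211.0, 58.0], [549.0, 109.0], [340.0, 9.0], [210.0, 71.0]] [[232.9, 127.7], [268.9, 112.1]]
1.7 [[214.0, 44.0], [551.0, 94.0], [341.0, -4.0], [212.0, 56.0]] [[230.3, 127.5], [266.5, 112.0]]
1.75 [[216.0, 30.0], [552.0, 80.0], [342.0, -17.0], [214.0, 42.0]] [[227.8, 127.5], [264.2, 112.1]]
1.8 [[218.0, 16.0], [552.0, 66.0], [344.0, -30.0], [216.0, 28.0]] [[225.4, 127.7], [261.9, 112.3]]
bar ang 0.30823440236770006
```

Two independent checks (front edge and knob marks) agree on the pose, and the lid is at about 1.52 rad. I'll lift, align the tool with the centrifuge and close the fingers.

{"api": "drive_tool", "payload": {
  "commands": "0 0 0 -0.9 -9.2; 0 0 0 -0.9 -9.2; 0 0 0 -0.9 -9.2; 0 0 0 -0.9 -9.2; 0 0 0 -0.9 -9.2; 0 0 0 -0.9 -9.2; 0 0 0 -0.4 -9.5; 0 0 0 0 0"
}}

```text
time: 1.1
tool_pos: [0.1894, -0.5959, 0.4063]
tool_rot: [0.001, 0.753, 0.658, -0.0]
contact_force: [-0.1, -0.2, 0.4]
gripper_width: 0.001
```

```bash
cat >> h.py <<'E'
yaw=-.1343;o=np.array([.5487,-.0952]);c,s=np.cos(yaw),np.sin(yaw);Rz=np.array([[c,-s],[s,c]])
def lid(a,x,y,z):
    return np.array([.075+x*np.cos(a)+z*np.sin(a), .04+y, .146-x*np.sin(a)+z*np.cos(a)])
def L2w(l): return np.r_[o+Rz@np.array(l[:2]),l[2]]
def st():
    S=manip.state();q=S['tool_rot'];M=R.from_quat([q[1],q[2],q[3],q[0]])
    l=Rz.T@(S['tool_pos'][:2]-o);th=np.degrees(np.arctan2(*M.as_matrix()[1::-1,0]))
    print('t',S['time'],'local',l.round(4),S['tool_pos'][2].round(4),'theta',th.round(1),'F',S['contact_force'].round(1),'g',S['gripper_width'],'j',S['joint_pos'].round(2))
    return S,M
def to(l):
    S,M=st();print('units',(M.inv().apply(L2w(l)-S['tool_pos'])/.03).round(2))
E
python3 -c "
from h import *
to([.12,-.03,.41])"
```

```text
t 1.1 local [-0.289  -0.5443] 0.4063 theta 82.2 F [-0.1 -0.2  0.4] g 0.0014945157980793477 j [-1.38  0.01  1.37  0.    1.76 -1.25]
units [17.16 13.61 -0.15]
```

{"api": "drive_tool", "payload": {
  "commands": "0 0.95 0.95 0 0; 0 0.95 0.95 0 0; 0 0.95 0.95 0 0; 0 0.95 0.95 0 0; 0 0.95 0.95 0 0; 0 0.95 0.95 0 0; 0 0.95 0.95 0 0; 0 0.95 0.95 0 0"
}}

```text
time: 2.1
tool_pos: [0.4464, -0.3989, 0.4035]
tool_rot: [-0.001, 0.754, 0.657, -0.0]
contact_force: [0.3, -0.8, 0.4]
gripper_width: 0.002
```

{"api": "drive_tool", "payload": {
  "commands": "0 1 0.9 0 0; 0 1 0.9 0 0; 0 1 0.9 0 0; 0 1 0.9 0 0; 0 1 0.9 0 0; 0 1 0.9 0 0; 0 1 0.6 0 0; 0 1 0 0 0"
}}

```text
time: 3.1
tool_pos: [0.6568, -0.185, 0.4023]
tool_rot: [-0.002, 0.754, 0.657, -0.001]
contact_force: [0.8, 0.1, -0.3]
gripper_width: -0.004
```

```bash
python3 -c "
from h import *
to([.116,-.03,.296])"
```

```text
t 3.1 local [ 0.1191 -0.0745] 0.4023 theta 82.2 F [ 0.8  0.1 -0.3] g -0.004099009007192786 j [-0.38  0.15  1.23  0.    1.77 -0.25]
units [ 1.48 -0.09  3.54]
```

{"api": "drive_tool", "payload": {
  "commands": "0 0.9 0 0 0; 0 0.6 0 0.4 0; 0 0 0 0.8 0; 0 0 0 0.8 0; 0 0 0 0.8 0; 0 0 0 0.7 0; 0 0 -0.4 0 0; 0 0 -0.3 0 0"
}}

```text
time: 4.1
tool_pos: [0.6407, -0.1388, 0.301]
tool_rot: [0.0, 0.753, 0.658, 0.0]
contact_force: [-0.3, -0.3, 0.0]
gripper_width: 0.002
```

{"api": "drive_tool", "payload": {
  "commands": "0 0 -0.3 0 0; 0 0 -0.3 0 0; 0 0 -0.3 0.05 0; 0 0 -0.3 0.1 0; 0 0 -0.3 0.1 0; 0 0 -0.3 0.1 0; 0 0 -0.3 0.1 0; 0 0 0 0 0"
}}

```text
time: 5.1
tool_pos: [0.5778, -0.1302, 0.2859]
tool_rot: [-0.001, 0.753, 0.658, -0.001]
contact_force: [0.5, 0.6, 0.1]
gripper_width: 0.002
```

```bash
python3 - <<'E'
from h import *
to([-.012,-.03,.256])
im=np.hstack([manip.grab_frame('side')[80:250,180:380],manip.grab_frame('top')[130:300,225:425]])[:,:,::-1]
cv2.imwrite('pics/p1.png',cv2.resize(im,None,fx=2,fy=2))
E
```

```text
t 5.1 local [ 0.0335 -0.0308] 0.2859 theta 82.3 F [0.5 0.6 0.1] g 0.0018619822129734781 j [-0.35 -0.05  1.63 -0.    1.57 -0.21]
units [ 0.03 -1.52  1.  ]
```

View pics/p1.png

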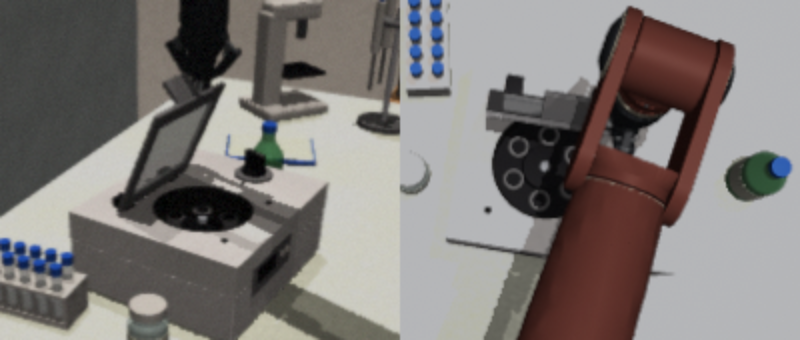

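The side view shows the finger behind the lid, which has tipped to about 1.15 rad, with everything else untouched. I'll keep pushing to about 0.75–0.8 rad, then back off.

{"api": "drive_tool", "payload": {
  "commands": "0 0 -0.25 0.15 0; 0 0 -0.25 0.15 0; 0 0 -0.25 0.18 0; 0 0 -0.25 0.18 0; 0 0 -0.25 0.18 0; 0 0 -0.25 0.18 0; 0 0 -0.1 0.08 0; 0 0 0 0 0"
}}

```text
time: 6.2
tool_pos: [0.5309, -0.124, 0.2534]
tool_rot: [-0.0, 0.753, 0.658, -0.0]
contact_force: [0.6, 1.0, 0.1]
gripper_width: 0.0
```

{"api": "drive_tool", "payload": {
  "commands": "0 0 0.4 -0.5 0; 0 0 0.4 -0.9 0; 0 0 0 -0.9 0; 0 0 0 -0.9 0; 40 0 0 -0.6 0; 40 0 0 0 0; 40 0 0 0 0; 40 0 0 0 0"
}}

```text
time: 7.2
tool_pos: [0.5546, -0.1271, 0.3661]
tool_rot: [-0.001, 0.753, 0.658, -0.001]
contact_force: [-0.0, -1.0, -0.4]
gripper_width: 0.466
```

```bash
python3 - <<'E'
from h import *
st()
s=manip.grab_frame('side')
cv2.imwrite('pics/p2.png',cv2.resize(s[80:230,200:360,::-1],None,fx=4.4,fy=4,interpolation=cv2.INTER_CUBIC))
for a in np.arange(.55,1.15,.05):
    q=[L2w(lid(a,-.185,.1,.004)),L2w(lid(a,-.185,-.1,.004)),L2w(lid(a,-.191-.004,.03,.042))]
    print(round(a,2),((proj('side',q)-[200,80])*[4.4,4]).round().tolist())
E
```

```text
t 7.2 local [ 0.0102 -0.0308] 0.3661 theta 82.3 F [-0.  -1.  -0.4] g 0.46564647931377856 j [-0.36 -0.12  1.56 -0.    1.7  -0.22]
0.55 [[372.0, 353.0], [506.0, 266.0], [412.0, 268.0]]
0.6 [[365.0, 341.0], [501.0, 256.0], [403.0, 256.0]]
0.65 [[358.0, 329.0], [494.0, 246.0], [393.0, 246.0]]
0.7 [[350.0, 318.0], [488.0, 236.0], [383.0, 235.0]]
0.75 [[342.0, 306.0], [481.0, 226.0], [373.0, 225.0]]
0.8 [[333.0, 296.0], [473.0, 217.0], [362.0, 216.0]]
0.85 [[324.0, 285.0], [465.0, 208.0], [351.0, 207.0]]
0.9 [[314.0, 275.0], [456.0, 199.0], [339.0, 198.0]]
0.95 [[304.0, 266.0], [448.0, 191.0], [328.0, 191.0]]
1.0 [[293.0, 256.0], [438.0, 183.0], [316.0, 184.0]]
1.05 [[283.0, 248.0], [429.0, 176.0], [304.0, 177.0]]
1.1 [[272.0, 240.0], [419.0, 169.0], [291.0, 171.0]]
```

View pics/p2.png

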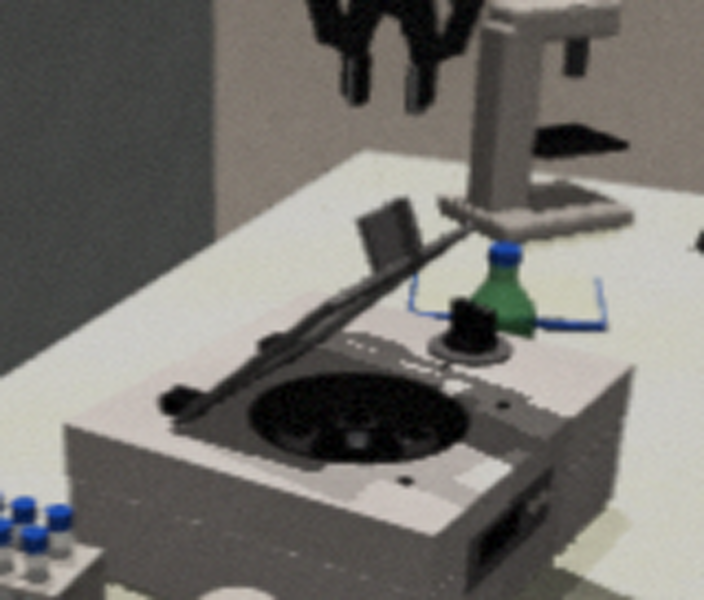

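Lid stands at about 0.80 rad, free of the fingers (edge corner at (473,222), handle corner at (360,216)). Next I'll take the handle from above.

{"api": "drive_tool", "payload": {
  "commands": "45 0.8 -0.5 0 0; 45 0.8 -0.5 0 0; 45 0.76 -0.49 0 0; 45 0 0 0.7 0; 45 0 0 0.7 0; 45 0 0 0.7 0; 45 0 0 0.5 0; 45 0 0 0 0"
}}

```text
time: 8.25
tool_pos: [0.5195, -0.0513, 0.2875]
tool_rot: [-0.002, 0.753, 0.658, -0.001]
contact_force: [0.2, 1.2, 1.3]
gripper_width: 0.524
```

```bash
python3 - <<'E'
from h import *
to(lid(.8,-.191,0,.033)-[0,0,.019])
s=manip.grab_frame('side')
cv2.imwrite('pics/p3.png',cv2.resize(s[80:230,200:360,::-1],None,fx=4.4,fy=4,interpolation=cv2.INTER_CUBIC))
E
```

```text
t 8.25 local [-0.0348  0.0396] 0.2875 theta 82.3 F [0.2 1.2 1.3] g 0.5244612814377346 j [-0.24 -0.22  1.78 -0.    1.59 -0.11]
units [0.01 0.01 0.02]
```

View pics/p3.png

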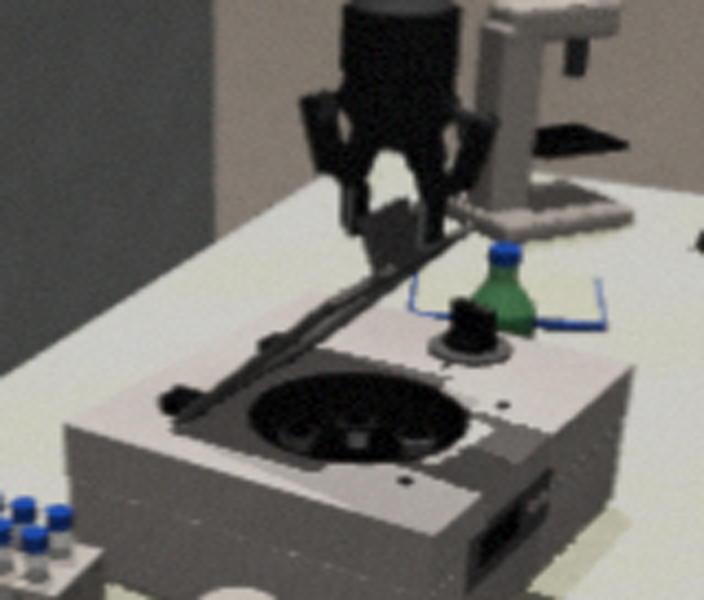

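The fingers straddle the blade, which is at (390,235). I'll close gradually and follow the arc down.

{"api": "drive_tool", "payload": {
  "commands": "28 0 0 0 0; 22 0 0 0 0; 18 0 0 0 0; 14 0 -0.15 0.12 0; 11 0 -0.2 0.16 0; 8 0 -0.2 0.17 0; 4 0 -0.2 0.17 0; 4 0 0 0 0"
}}

```text
time: 9.3
tool_pos: [0.4942, -0.0473, 0.269]
tool_rot: [-0.004, 0.753, 0.658, -0.003]
contact_force: [-8.8, 1.6, -1.4]
gripper_width: 0.133
```

```bash
python3 - <<'E'
from h import *
to(lid(.44,-.191,0,.033)-[0,0,.019])
E
```

```text
t 9.3 local [-0.0604  0.0402] 0.269 theta 82.3 F [-8.8  1.6 -1.4] g 0.13254525372739107 j [-0.25 -0.27  1.85 -0.    1.57 -0.11]
units [-0.01 -0.77  1.03]
```

{"api": "drive_tool", "payload": {
  "commands": "4 0 -0.12 0.16 0; 4 0 -0.12 0.16 0; 4 0 -0.12 0.16 0; 4 0 -0.12 0.16 0; 4 0 -0.12 0.16 0; 4 0 -0.12 0.16 0; 4 0 -0.05 0.07 0; 4 0 0 0 0"
}}

```text
time: 10.3
tool_pos: [0.4731, -0.0442, 0.2416]
tool_rot: [-0.002, 0.753, 0.658, -0.001]
contact_force: [-12.8, 4.8, 8.9]
gripper_width: 0.106
```

```bash
python3 - <<'E'
from h import *
to(lid(.25,-.191,0,.033)-[0,0,.019])
s=manip.grab_frame('side')
cv2.imwrite('pics/p4.png',cv2.resize(s[80:230,200:360,::-1],None,fx=4.4,fy=4,interpolation=cv2.INTER_CUBIC))
for a in np.arange(.25,.65,.05):
    q=[L2w(lid(a,-.185,.1,.004)),L2w(lid(a,-.185,-.1,.004)),L2w(lid(a,-.191-.004,.03,.042))]
    print(round(a,2),((proj('side',q)-[200,80])*[4.4,4]).round().tolist())
E
```

```text
t 10.3 local [-0.0818  0.0405] 0.2416 theta 82.3 F [-12.8   4.8   8.9] g 0.10632587159535209 j [-0.25 -0.32  1.93  0.    1.53 -0.12]
units [-0.02 -0.66  1.18]
0.25 [[400.0, 426.0], [529.0, 331.0], [454.0, 341.0]]
0.3 [[397.0, 414.0], [527.0, 320.0], [448.0, 328.0]]
0.35 [[393.0, 402.0], [524.0, 309.0], [442.0, 316.0]]
0.4 [[389.0, 389.0], [520.0, 298.0], [435.0, 303.0]]
0.45 [[384.0, 377.0], [516.0, 287.0], [428.0, 291.0]]
0.5 [[378.0, 365.0], [512.0, 277.0], [420.0, 279.0]]
0.55 [[372.0, 353.0], [506.0, 266.0], [412.0, 268.0]]
0.6 [[365.0, 341.0], [501.0, 256.0], [403.0, 256.0]]
```

View pics/p4.png

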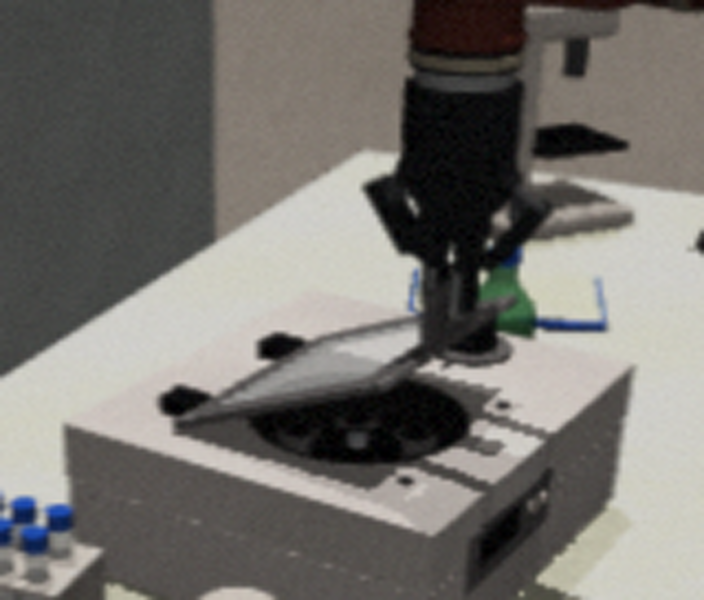

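Gripped, lid at about 0.42 rad as planned. I'll continue slowly.

{"api": "drive_tool", "payload": {
  "commands": "4 0 -0.13 0.17 0; 4 0 -0.11 0.17 0; 4 0 -0.11 0.17 0; 4 0 -0.1 0.17 0; 4 0 -0.1 0.17 0; 4 0 -0.09 0.17 0; 4 0 -0.08 0.16 0; 4 0 0 0 0"
}}

```text
time: 11.35
tool_pos: [0.4577, -0.042, 0.2141]
tool_rot: [0.006, 0.753, 0.658, 0.006]
contact_force: [-17.9, 6.2, 26.0]
gripper_width: 0.108
```

```bash
python3 - <<'E'
from h import *
to(lid(.1,-.191,0,.033)-[0,0,.019])
to(lid(.0,-.191,0,.033)-[0,0,.019])
E
```

```text
t 11.35 local [-0.0973  0.0406] 0.2141 theta 82.3 F [-17.9   6.2  26. ] g 0.10785482437229287 j [-0.26 -0.36  2.01  0.    1.48 -0.12]
units [-0.02 -0.5   1.16]
t 11.35 local [-0.0973  0.0406] 0.2141 theta 82.3 F [-17.9   6.2  26. ] g 0.10785482437229287 j [-0.26 -0.36  2.01  0.    1.48 -0.12]
units [-0.02 -0.65  1.79]
```

{"api": "drive_tool", "payload": {
  "commands": "4 0 -0.06 0.03 0; 4 0 -0.06 0.05 0; 4 0 -0.06 0.1 0; 4 0 -0.05 0.1 0; 4 0 -0.05 0.1 0; 4 0 -0.05 0.1 0; 4 0 0 0 0; 4 0 0 0 0"
}}

```text
time: 12.35
tool_pos: [0.4507, -0.0411, 0.1991]
tool_rot: [0.008, 0.753, 0.658, 0.008]
contact_force: [-4.2, 3.7, 19.4]
gripper_width: 0.108
```

```bash
python3 - <<'E'
from h import *
to(lid(.1,-.191,0,.033)-[0,0,.019])
to(lid(.0,-.191,0,.033)-[0,0,.019])
s=manip.grab_frame('side')
cv2.imwrite('pics/p5.png',cv2.resize(s[80:230,200:360,::-1],None,fx=4.4,fy=4,interpolation=cv2.INTER_CUBIC))
for a in np.arange(0,.4,.05):
    q=[L2w(lid(a,-.185,.1,.004)),L2w(lid(a,-.185,-.1,.004)),L2w(lid(a,-.191-.004,.03,.042))]
    print(round(a,2),((proj('side',q)-[200,80])*[4.4,4]).round().tolist())
E
```

```text
t 12.35 local [-0.1044  0.0405] 0.1991 theta 82.3 F [-4.2  3.7 19.4] g 0.10770929435772929 j [-0.26 -0.38  2.05  0.    1.45 -0.13]
units [-0.02 -0.26  0.67]
t 12.35 local [-0.1044  0.0405] 0.1991 theta 82.3 F [-4.2  3.7 19.4] g 0.10770929435772929 j [-0.26 -0.38  2.05  0.    1.45 -0.13]
units [-0.02 -0.42  1.29]
0.0 [[405.0, 486.0], [532.0, 384.0], [471.0, 405.0]]
0.05 [[405.0, 474.0], [532.0, 374.0], [469.0, 392.0]]
0.1 [[405.0, 462.0], [532.0, 363.0], [466.0, 379.0]]
0.15 [[404.0, 450.0], [532.0, 353.0], [463.0, 366.0]]
0.2 [[402.0, 438.0], [531.0, 342.0], [459.0, 354.0]]
0.25 [[400.0, 426.0], [529.0, 331.0], [454.0, 341.0]]
0.3 [[397.0, 414.0], [527.0, 320.0], [448.0, 328.0]]
0.35 [[393.0, 402.0], [524.0, 309.0], [442.0, 316.0]]
```

View pics/p5.png

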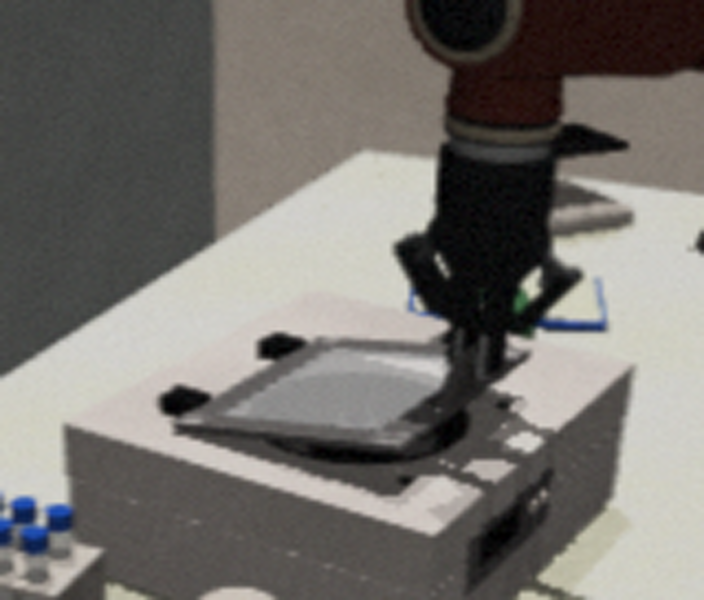

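Lid is at about 0.16 rad (right corner (530,353)) and still held. I'll continue down.

{"api": "drive_tool", "payload": {
  "commands": "4 0 -0.04 0.12 0; 4 0 -0.04 0.12 0; 4 0 -0.04 0.12 0; 4 0 -0.04 0.12 0; 4 0 -0.03 0.12 0; 4 0 -0.03 0.12 0; 4 0 0 0 0; 4 0 0 0 0"
}}

```text
time: 13.4
tool_pos: [0.4454, -0.0403, 0.1809]
tool_rot: [0.01, 0.753, 0.658, 0.009]
contact_force: [-17.0, 7.9, 31.6]
gripper_width: 0.11
```

```bash
python3 - <<'E'
from h import *
to(lid(.0,-.191,0,.033)-[0,0,.019])
E
```

```text
t 13.4 local [-0.1097  0.0406] 0.1809 theta 82.3 F [-17.    7.9  31.6] g 0.1097614129322353 j [-0.26 -0.38  2.08  0.    1.42 -0.13]
units [-0.02 -0.23  0.69]
```

{"api": "drive_tool", "payload": {
  "commands": "4 0 -0.05 0.1 0; 4 0 -0.05 0.1 0; 4 0 -0.04 0.1 0; 4 0 -0.03 0.1 0; 4 0 -0.02 0.1 0; 4 0 0 0.1 0; 4 0 0 0 0; 4 0 0 0 0"
}}

```text
time: 14.4
tool_pos: [0.4404, -0.0403, 0.1744]
tool_rot: [0.009, 0.752, 0.659, 0.007]
contact_force: [-33.1, 10.9, 85.7]
gripper_width: 0.11
```

```bash
python3 - <<'E'
from h import *
to(lid(.0,-.191,0,.033)-[0,0,.019])
s=manip.grab_frame('side')
cv2.imwrite('pics/p6.png',cv2.resize(s[80:230,200:360,::-1],None,fx=4.4,fy=4,interpolation=cv2.INTER_CUBIC))
E
```

```text
t 14.4 local [-0.1147  0.0399] 0.1744 theta 82.4 F [-33.1  10.9  85.7] g 0.10991842115825103 j [-0.26 -0.39  2.1   0.    1.41 -0.13]
units [ 0.   -0.05  0.48]
```

View pics/p6.png

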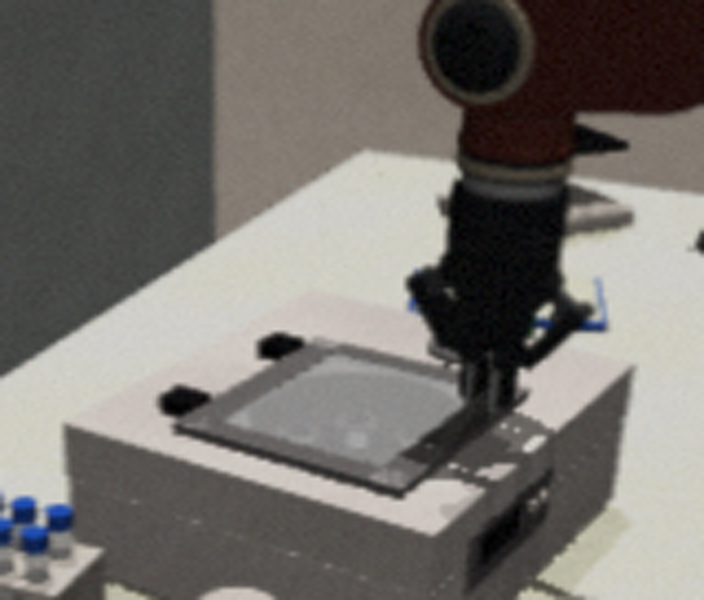

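Lid is home (corner at (405,487) matches 0 rad) but the arm presses down with 86 N. I'll relieve that before letting go.

{"api": "drive_tool", "payload": {
  "commands": "4 0 0 -0.1 0; 4 0 0 -0.1 0; 4 0 0 -0.1 0; 4 0 0 -0.1 0; 4 0 0 0 0; 4 0 0 0 0; 4 0 0 0 0; 4 0 0 0 0"
}}

```text
time: 15.45
tool_pos: [0.44, -0.0402, 0.1749]
tool_rot: [0.009, 0.753, 0.658, 0.008]
contact_force: [0.9, 4.6, 31.3]
gripper_width: 0.107
```

{"api": "drive_tool", "payload": {
  "commands": "20 0 0 0 0; 40 0 0 0 0; 40 0 0 0 0; 40 0 0 -0.3 0; 40 0 0 -0.6 0; 40 0 0 -0.9 0; 40 0 0 -0.9 0; 40 0 0 -0.9 0"
}}

```text
time: 16.45
tool_pos: [0.4312, -0.039, 0.2724]
tool_rot: [-0.0, 0.753, 0.658, -0.0]
contact_force: [-0.5, -0.1, 0.1]
gripper_width: 0.47
```

```bash
python3 - <<'E'
from h import *
to([-.03,-.12,.2600])
s=manip.grab_frame('side');t=manip.grab_frame('top')
im=np.hstack([cv2.resize(s[100:230,200:360],(400,325)),cv2.resize(t[150:280,225:385],(400,325))])
cv2.imwrite('pics/p7.png',im[:,:,::-1])
E
```

```text
t 16.45 local [-0.1239  0.0399] 0.2724 theta 82.3 F [-0.5 -0.1  0.1] g 0.46968489821029175 j [-0.26 -0.45  1.98 -0.    1.61 -0.13]
units [-5.33  3.13  0.41]
```

View pics/p7.png

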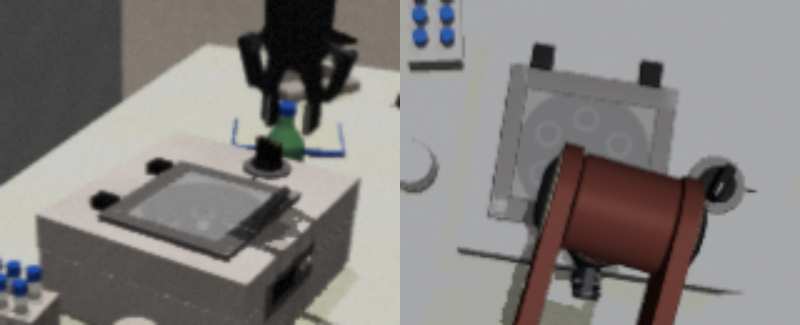

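Lid lies flat and released; the knob is unobstructed. I'll go over the knob and turn the jaws across its bar.

{"api": "drive_tool", "payload": {
  "commands": "40 -0.9 0.55 0 0; 40 -0.9 0.55 0 0; 40 -0.9 0.55 0 0; 40 -0.9 0.5 0 0; 40 -0.9 0.5 0 0; 40 -0.83 0.48 0 0; 40 0 0 0 -10.3; 40 0 0 0 -10.3"
}}

```text
time: 17.55
tool_pos: [0.5027, -0.2102, 0.2693]
tool_rot: [-0.002, 0.621, 0.784, -0.0]
contact_force: [0.3, -0.2, 0.5]
gripper_width: 0.466
```

{"api": "drive_tool", "payload": {
  "commands": "40 0 0 0 -10.3; 40 0 0 0 -10.3; 40 0 0 0 -10.3; 40 0 0 0 -10.3; 40 0 0 0 -10.5; 40 0 0 0 0; 40 0 0 0 0; 40 0 0 0 0"
}}

```text
time: 18.55
tool_pos: [0.5032, -0.2101, 0.2706]
tool_rot: [-0.0, 0.22, 0.975, 0.0]
contact_force: [0.2, -0.5, -0.9]
gripper_width: 0.465
```

```bash
python3 - <<'E'
from h import *
to([-.03,-.12,.158])
s=manip.grab_frame('side')
cv2.imwrite('pics/p8.png',cv2.resize(s[90:190,260:360,::-1],None,fx=6,fy=6,interpolation=cv2.INTER_CUBIC))
print((proj('side',[L2w([-.03,-.12,.184])])-[260,90])*6)
E
```

```text
t 18.55 local [-0.0297 -0.1199] 0.2706 theta 154.6 F [ 0.2 -0.5 -0.9] g 0.4648396777198465 j [-0.53 -0.16  1.75  0.    1.55 -1.66]
units [ 0.01 -0.01  3.75]
[[284.97653644 391.63764487]]
```

View pics/p8.png

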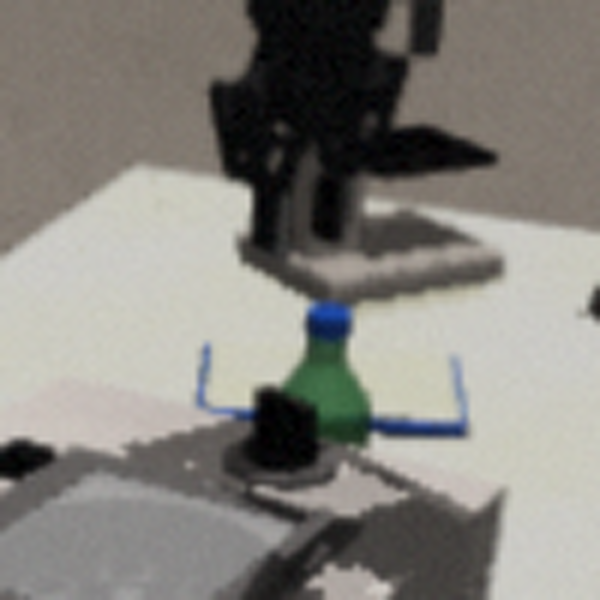

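The bar's top centre is at (285,395) and the prediction was (285,392), so I'm aligned. I'll descend and grip.

{"api": "drive_tool", "payload": {
  "commands": "40 0 0 0.8 0; 40 0 0 0.8 0; 40 0 0 0.7 0; 40 0 0 0.5 0; 40 0 0 0.5 0; 40 0 0 0.35 0; 40 0 0 0 0; 40 0 0 0 0"
}}

```text
time: 19.6
tool_pos: [0.5038, -0.2104, 0.1621]
tool_rot: [0.001, 0.22, 0.976, -0.0]
contact_force: [0.2, 0.1, 0.5]
gripper_width: 0.471
```

{"api": "drive_tool", "payload": {
  "commands": "25 0 0 0 0; 20 0 0 0 0; 15 0 0 0 0; 8 0 0 0 0; 8 0 0 0 0; 8 0 0 0 0; 8 0 0 0 0; 8 0 0 0 0"
}}

```text
time: 20.6
tool_pos: [0.504, -0.2086, 0.1622]
tool_rot: [0.0, 0.219, 0.976, 0.002]
contact_force: [-0.4, 7.2, 3.4]
gripper_width: 0.149
```

```bash
python3 -c "
from h import *
to([-.03,-.12,.158]);S=manip.state();print(S['ft_torque'],S['gripper_width']*85.4)"
```

```text
t 20.6 local [-0.0291 -0.1183] 0.1622 theta 154.7 F [-0.4  7.2  3.4] g 0.1490822831309591 j [-0.53 -0.08  1.87  0.    1.36 -1.66]
units [ 0.01 -0.06  0.14]
[ 1.04556707 -0.0438988  -0.04492502] 12.731626979383908
```

{"api": "drive_tool", "payload": {
  "commands": "8 0 0 0 9; 8 0 0 0 9; 8 0 0 0 9; 8 0 0 0 9; 8 0 0 0 9; 8 0 0 0 9; 8 0 0 0 9; 8 0 0 0 9.5"
}}

```text
time: 21.6
tool_pos: [0.5037, -0.2087, 0.1622]
tool_rot: [-0.001, 0.755, 0.655, 0.001]
contact_force: [-0.5, 6.3, 5.3]
gripper_width: 0.143
```

{"api": "drive_tool", "payload": {
  "commands": "8 0 0 0 0; 8 0 0 0 0; 8 0 0 0 0; 8 0 0 0 0; 8 0 0 0 0; 8 0 0 0 0; 8 0 0 0 0; 8 0 0 0 0"
}}

```text
time: 22.6
tool_pos: [0.5037, -0.2087, 0.1622]
tool_rot: [-0.001, 0.754, 0.657, 0.001]
contact_force: [-1.2, 6.9, 4.5]
gripper_width: 0.149
```

```bash
python3 -c "
from h import *
S,M=st();print(S['ft_torque'],S['gripper_width']*85.4)"
```

```text
t 22.6 local [-0.0294 -0.1185] 0.1622 theta 82.2 F [-1.2  6.9  4.5] g 0.14902723711914945 j [-0.53 -0.08  1.87  0.    1.36 -0.39]
[1.04620844 0.17738841 0.03034543] 12.726926049975363
```

Grip is flush (12.7 mm) and the bar is aligned to the pose estimate. I'll release, rise and move aside for a check.

{"api": "drive_tool", "payload": {
  "commands": "20 0 0 0 0; 40 0 0 0 0; 40 0 0 0 0; 40 0 0 -0.5 0; 40 0 0 -0.9 0; 40 0 0 -0.9 0; 40 0 0 -0.9 0; 40 0 0 -0.9 0"
}}

```text
time: 23.6
tool_pos: [0.5035, -0.2104, 0.2867]
tool_rot: [0.001, 0.754, 0.657, 0.0]
contact_force: [-0.2, -0.6, -0.6]
gripper_width: 0.472
```

{"api": "drive_tool", "payload": {
  "commands": "40 -0.8 0 -0.5 0; 40 -0.9 0 -0.5 0; 40 -0.9 0 0 0; 40 -0.9 0 0 0; 40 -0.9 0 0 0; 40 -0.9 0 0 0; 40 -0.9 0 0 0; 40 -0.9 0 0 0"
}}

```text
time: 24.6
tool_pos: [0.474, -0.4228, 0.3146]
tool_rot: [0.0, 0.754, 0.657, 0.0]
contact_force: [0.5, 0.6, -0.1]
gripper_width: 0.467
```

```bash
python3 - <<'E'
from h import *
st()
s=manip.grab_frame('side');t=manip.grab_frame('top')
im=np.hstack([cv2.resize(s[100:230,180:340],(400,325)),cv2.resize(t[180:260,315:413],(400,325),interpolation=cv2.INTER_CUBIC)])
cv2.imwrite('pics/p9.png',im[:,:,::-1])
E
```

```text
t 24.6 local [-0.0302 -0.3347] 0.3146 theta 82.1 F [ 0.5  0.6 -0.1] g 0.46671679319666654 j [-0.85  0.04  1.49  0.    1.61 -0.71]
```

View pics/p9.png

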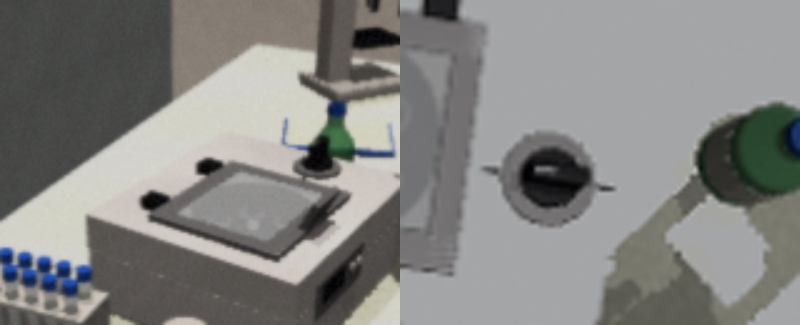

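The picture shows the lid flat. The bar runs (525,167)–(590,178), parallel to the marks at (484,169)–(612,188) to within a couple of degrees. The jar, bottle and rack have not moved.

```bash
python3 -c "
from plant import manip
print(manip.job_done())"
```

```text
the job is handed in; nothing more can be done
None
```

The centrifuge is closed and locked, and I handed the job in at about 25 s of the 64 s allowed; no verdict was reported.

- **Half open:** I pushed the lid forward from behind with closed fingers. It then stood by itself at about 0.80 rad (46°), with the fingers clear of it.
- **Lowering:** I took the handle from above and lowered the lid slowly until it was home. In the picture the lid corner matched the closed position.
- **Lock knob:** I gripped the bar and turned it about 72° clockwise, then let go and moved aside.

**Last checks:**
- The lid lies flat.
- The bar is in line with the two marks to within a few degrees, judged by eye from the top picture.
- The jar, bottle and rack look unmoved in the pictures, though I did not measure their positions.
- The arm reads no contact force.

**Higher forces than expected:**
- While I lowered the lid, the handle grip resisted turning, with 20–35 N at the wrist.
- When the lid reached its stops the wrist force rose to about 92 N. That is under the 120 N limit, and I backed it down to about 31 N before letting go.
- This load went through the fingers, so I don't expect the 40 N limit on the arm and gripper body to apply, but I could not check that.

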